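# Load a specimen carrier under the spring flap of a slide scanner

### The arm

A 6-joint arm with a two-finger parallel gripper is mounted at the origin on the work surface. World frame = base frame: x ahead of the robot, y to its left, z up, the work surface at z = 0. Lengths are in m, angles in rad, forces in N, time in s.
With the tool pointing down it reaches from about 0.35 to 0.95 m from the base axis. Payload 17.4 kg.
Tool frame: the origin (TCP) lies midway between the tips of the shut fingers; the grasp point (between the pads) lies ctrl.grip_depth behind it (ctrl.grip_depth is the distance from the TCP to the grasp point, in m); z points along the fingers, y is the line along which they close (so a half turn about z gives the same grasp; the last joint's range is limited). The gripper opens to 93 mm and grips with 3 to 60 N. Pads are 15 mm wide; open, the fingers measure 128 mm over their backs; the gripper's body (75 mm by 188 mm) begins 65 mm behind the grasp point.
Start: joints at [1.139, 0.116, 1.442, -0, 1.584, -0.038], TCP at [0.259, 0.623, 0.219] pointing down, gripper open.
Joint ranges: [-2.83, 2.83], [-0.83, 2.19], [0.07, 2.5], [-1.14, 4.28], [0.01, 3], [-2.97, 2.97]. Speed limits (rad/s): [1.89, 1.89, 2.22, 3.14, 3.14, 3.14].

### API

Orientations are given as a 3x3 rotation matrix whose columns are the frame's x, y, z axes.
In Python, from workcell import ctrl, vision, order gives the robot as it stands.
- The arm moves only by the tool carry_out, never from a script. Its argument "rows" is a list of rows, each a list of 7 numbers: the shift along the tool's x, y, z in cm, then the turn, a rotation vector about the tool's x, y, z in rad, then the closure, from 0 (fully open) to 1 (shut). A call has 1 to 5 rows; each row is the pose to reach, as a shift and turn from the pose commanded when the call began, along the tool's axes at that moment; what a row does not reach only later rows make up. A row lasts 1/10 s, in which the tool goes at most 50 mm and 8.59 degrees, less where a joint would pass 70% of its speed; a pose out of reach is approached as far as the arm can. A call with a gripper value outside its range is refused whole. The fingers move at their own pace and stop on an object; "squeeze" is the grip in N (left out, the last holds). Time passes only in rows, so rows that repeat a pose let the fingers close. It gives the time, the measured TCP pose, the force, the opening and the grip force at its end, in the units of the state.
- ctrl.get_state(): the state, without advancing time (a new reading comes with each control period).
- vision.get_image(name): name is "side" or "top"; returns (picture, depth): 384x512x3 uint8, blue, green, red; 384x512 float32, m along the optical axis (not along the pixel's ray), 0 where there is no reading.
- vision.calibration(name): a dict with "vfov" (degrees; the focal length in pixels is half the picture's height over the tangent of half this angle, whatever the lens; pixels are square), "cx", "cy" (the principal point, pixels), "rvec" (rotation vector, rad) and "tvec" (3), from world to camera coordinates, as OpenCV has them. Camera axes: x right, y down, z forward; pixel columns grow to the right and rows downward; lengths in m; the calibration is good to about 2 mm. A picture is of the moment at which its call begins. calibration takes no time and is no camera call.
- order.finish_job(): hands the job in; it is judged then, once.
The state is a dict: "time_s": time; "q": joint angles; "qvel": joint speeds; "effort": joint torques, N m; "tcp_pos": TCP position; "tool_rot": TCP orientation; "wrist_force": force on the tool from outside, world axes, zero at the start; "moment": the same for the moment, N m; "grip_width": finger opening in m; "gripper_force": force on a finger pad.
Only numpy, scipy, OpenCV 4.12 (cv2) and the standard library are available. Lean on these libraries where they do the work, as an engineer would, in place of code of your own. Each camera call takes 0.05 s, during which the arm holds its last target. There are 200 camera calls.

### The job

Load the specimen carrier into the scanner: with one fingertip press the bar down so that the spring flap lifts, and while you hold it open push the carrier along its track with the other fingertip, under the flap, fully home against the housing. Then let go of the bar so that the flap shuts behind the carrier, and move clear. Only push the carrier, never pick it up, and leave the lens, the bottle and the slide box where they stand.

Things in the scene. Friction and masses are not known exactly. Their poses are not given: they have to be found in the camera images.
- stage: Scanner loading bay, fixed to the table: dark base plate, top at z = 10 mm, 330 mm long (its x, -160 to 170) by 150 mm (its y, -50 to 100). Origin: on the track's centre line at the flap's mouth, at table height; x is the loading direction, away from the robot; y left; z up. All 'stage' numbers below are mm in this frame.
- track (a point): Point on the track's floor (stage -37, 0, 10). The track runs along the stage's x between two guide rails whose inner faces are at stage y = -30 and +30; rail tops at z = 24, from x = -155 to 80.
- end_stop (a point): Point on the front face of the black housing that ends the track (stage 80, 0, 25). The housing is 70 mm high, with a lens mount on it up to 106 mm high at stage x = 126, y = 0.
- flap (a joint): Opening of the sprung aluminium flap, rad: 0 shut, 0.55 open stop; springs shut when let go. A see-saw on a hinge line parallel to the track (stage y = 38, z = 28, x = 18 to 80): press bar left of it, cover right of it over the track (x = 35 to 78, underside z = 44 when shut). From 0.25 rad on the carrier passes under the tooth, with 9 mm to spare at 0.4.
- tooth (a point): Lower edge of the flap's tooth (stage 2, -23, 28 when shut; moves with the flap). 4 mm thick (x 0 to 4), y = -40 to -18, on a tongue of the cover along the right of the track; shut, it blocks the carrier. Left of the tongue the cover is cut away over x = 0 to 35: with the flap open a fingertip pushing the carrier's rear face within y = -4 to 30 passes the tooth freely.
- bar_mid (a point): Middle of the press bar's top (stage -42, 67, 34 when shut; moves with the flap). Bar: strip 30 mm wide, y = 52 to 82, x = -145 to 60, parallel to the track; a strap joins it to the hinge from x = 35 on. Pressed anywhere along it, with 4 to 10 N, it opens the flap; a fingertip can slide along it. Top at midwidth: z = 34 shut, 25 at 0.3 rad, 22 at 0.4, 18 at 0.55; outer edge 6 mm higher than inner when shut, level at 0.2.
- bar_end (a point): Middle of the width of the bar's top at its end nearest the robot (stage -145, 67, 34 when shut; moves with the flap).
- carrier: Specimen carrier: loose aluminium block 70 mm long (its x, along the track), 56 wide, 30 high, about 0.18 kg, a glass dish set flush in its top. Stands on the track in front of the mouth, its top at stage z = 40. Origin: centre of its underside. Fully home its front touches the housing: origin at stage x = 45, rear face at x = 10, past the tooth.
- objective: Bystander: a steel microscope objective lens standing on the table, 33 mm diameter, 52 mm high. Origin: centre of its underside.
- oil: Bystander: a small amber bottle, 32 mm diameter, 65 mm high. Origin: centre of its underside.
- slidebox: Bystander: a grey slide box 85 x 34 mm, 34 mm high. Origin: centre of its underside.
Mind the look-alikes: they are no part of the job. Several things have the shape of the carrier; the one meant has the colours described above.

How it is judged:
By the outcome, as a careful person would: the job done as asked, in the order asked, and still so for the second after the job is handed in, with the robot touching nothing.
It also fails if it takes over 42 s, if anything falls off the work surface, if the arm or the gripper's body presses on something with over 40 N, if the wrist force passes 120 N, or if a joint passes its speed limit or range.

## Working session

There is one attempt and no reset: what is moved stays moved. The work goes in short steps, Python scripts to look and compute and a tool call to move; the robot and the scene stay as the last step left them, time stands still between calls to the robot, and variables do not carry over. Pictures are saved under pics/ and viewed, at most 10 in all, crops included, and the job is handed in when it is done.

Besides the shell and the picture viewer there is one more tool, called after "Call:" by a JSON object that holds its "name" and its "arguments", one argument or row to a line. carry_out: Moves the arm, as the interface text tells. Its arguments: {"type":"object","properties":{"rows":{"type":"array","items":{"type":"array","items":{"type":"number"}}},"squeeze":{"type":"number"}},"required":["rows"]}

```bash
mkdir -p pics; cat > h.py <<'E'
import numpy as np, cv2
from workcell import ctrl, vision, order
def cam(n):
    c=vision.calibration(n); f=192/np.tan(np.radians(c["vfov"])/2)
    R=cv2.Rodrigues(np.array(c["rvec"],float))[0]; t=np.array(c["tvec"],float).ravel()
    return f,c["cx"],c["cy"],R,t,c
def cloud(n,depth):
    f,cx,cy,R,t,_=cam(n); v,u=np.mgrid[0:384,0:512]
    P=np.stack([(u-cx)/f*depth,(v-cy)/f*depth,depth],-1)
    W=(P-t)@R; W[depth<=0]=np.nan; return W
def proj(n,X):
    f,cx,cy,R,t,_=cam(n); p=np.atleast_2d(X)@R.T+t
    return np.stack([f*p[:,0]/p[:,2]+cx,f*p[:,1]/p[:,2]+cy],-1)
E
python3 - <<'E'
from h import *
print({k:v for k,v in ctrl.get_state().items()}, ctrl.grip_depth)
for n in("side","top"):
    im,d=vision.get_image(n); np.savez(f"/tmp/{n}.npz",im=im,d=d); cv2.imwrite(f"pics/{n}0.png",im); print(vision.calibration(n))
E
```

```text
{'time_s': 0.0, 'q': array([ 1.13921025e+00,  1.16466371e-01,  1.44228814e+00, -3.18041689e-05,
        1.58398954e+00, -3.77532250e-02]), 'qvel': array([-1.70883711e-03,  2.69646537e-04,  1.07421445e-03,  3.13713694e-05,
        2.35160464e-03, -2.95582253e-04]), 'effort': array([-1.20008313e-03, -7.21272469e+01, -6.22587848e+01,  7.78476102e-02,
        2.39538902e-02, -1.01479002e-04]), 'tcp_pos': array([0.25891714, 0.62313711, 0.2179042 ]), 'tool_rot': array([[-9.23444908e-01,  3.83730761e-01, -4.52761215e-04],
       [ 3.83731028e-01,  9.23444301e-01, -1.05912811e-03],
       [ 1.16797284e-05, -1.15178499e-03, -9.99999337e-01]]), 'wrist_force': array([ 0.47749745,  0.49800959, -0.56437114]), 'moment': array([0.02883527, 0.04146331, 0.04318009]), 'gripper_force': 0.0, 'grip_width': 0.09283835972907177} 0.0188
{'vfov': 57.22196548757343, 'cx': 255.69898553628983, 'cy': 191.4855811109726, 'rvec': array([ 0.84856482, -2.37951726,  1.26355524]), 'tvec': array([0.44492796, 0.23049832, 0.50453551])}
{'vfov': 51.586491907519964, 'cx': 255.14762012814296, 'cy': 188.85900531240097, 'rvec': array([ 2.18511857, -2.1657291 ,  0.07743208]), 'tvec': array([0.0363334 , 0.54806507, 0.87447094])}
```

View pics/top0.png

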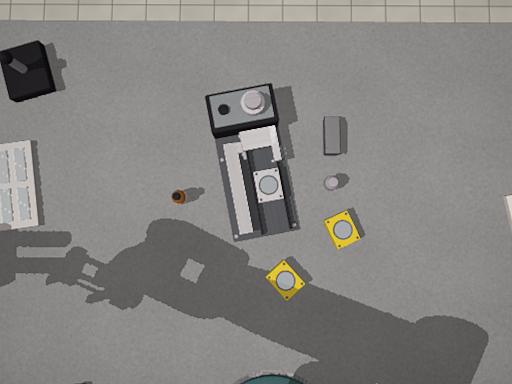

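View pics/side0.png

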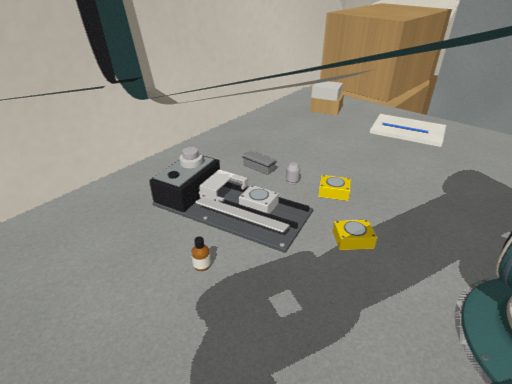

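The silver carrier, at top (268,184) and side (259,198), stands on the track. The two yellow blocks, at top (342,230) and (286,281), have the same shape but stand off the track and are yellow, so they're look-alikes. Next I fit the stage and confirm the carrier in a crop.

```bash
cat > fit.py <<'E'
from h import *
z=np.load("/tmp/top.npz"); im,d=z["im"],z["d"]; W=cloud("top",d)
m=np.zeros((384,512),bool); m[75:250,195:310]=1
print("table z",np.nanmedian(W[250:260,380:420,2]))
Z=W[...,2]
def rect(mask):
    mk=mask.astype(np.uint8); n,l,s,_=cv2.connectedComponentsWithStats(mk); k=1+np.argmax(s[1:,4])
    P=W[l==k]; r=cv2.minAreaRect((P[:,:2]*1000).astype(np.float32)); return P,r
for nm,lo,hi in(("plate",.005,.2),("housing",.06,.08),("carrier",.036,.046),("carrierlow",.03,.048)):
    P,r=rect(m&(Z>lo)&(Z<hi)); print(nm,len(P),np.nanmedian(P[:,2]),r, cv2.boxPoints(r).round(1).tolist())
cv2.imwrite("pics/top_crop.png",cv2.resize(im[75:250,195:310],None,fx=3.4,fy=3.4,interpolation=cv2.INTER_CUBIC))
# bystanders heights
for nm,(u,v) in dict(obj=(331,183),oil=(178,197),box=(332,135)).items(): print(nm,W[v,u])
E
python3 fit.py
```

```text
table z 0.00011574603983910238
plate 9867 0.035338374677861446 ((604.4810791015625, 45.81640625), (328.0743713378906, 163.64352416992188), 11.650615692138672) [[427.29998779296875, 92.80000305175781], [460.29998779296875, -67.4000015258789], [781.7000122070312, -1.2000000476837158], [748.5999755859375, 159.10000610351562]]
housing 2211 0.07256577039967729 ((721.3802490234375, 71.28743743896484), (88.80563354492188, 149.75125122070312), 11.650617599487305) [[662.7999877929688, 135.6999969482422], [693.0, -11.0], [780.0, 6.900000095367432], [749.7000122070312, 153.60000610351562]]
carrier 787 0.04115372999075966 ((556.7753295898438, 11.808004379272461), (69.99935150146484, 55.88047790527344), 11.09251594543457) [[517.0999755859375, 32.5], [527.7999877929688, -22.299999237060547], [596.5, -8.899999618530273], [585.7000122070312, 46.0]]
carrierlow 1272 0.03436322901113817 ((552.31494140625, 70.78123474121094), (204.7235565185547, 48.489654541015625), 11.0472993850708) [[447.20001220703125, 75.0], [456.5, 27.399999618530273], [657.4000244140625, 66.5999984741211], [648.0999755859375, 114.19999694824219]]
obj [ 0.55949997 -0.12432066  0.05252182]
oil [0.525315   0.20658292 0.06456198]
box [ 0.67006301 -0.13084524  0.0325849 ]
```

View pics/top_crop.png

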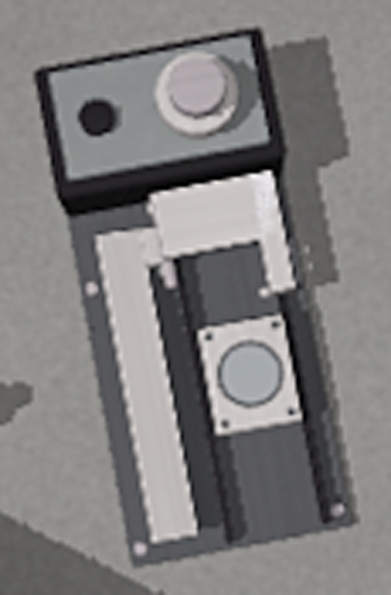

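Crop shows the silver plate with glass dish between the rails at crop (252,375): this is the carrier. The bar is to its left and the tongue with the tooth is ahead on the right. Next: refine the stage pose and compute the move to above the bar, behind the carrier.

```bash
cat >> h.py <<'E'
YAW=np.radians(11.3); O=np.array([.6037,.0223])   # stage pose, refined below
def s2w(x,y,z): c,s=np.cos(YAW),np.sin(YAW); return np.array([O[0]+(c*x-s*y)/1000,O[1]+(s*x+c*y)/1000,z/1000])
def w2s(p): c,s=np.cos(YAW),np.sin(YAW); d=(p[...,:2]-O)*1000; return np.stack([d[...,0]*c+d[...,1]*s,-d[...,0]*s+d[...,1]*c,p[...,2]*1000],-1)
def shift(x,y,z):
    from scipy.spatial.transform import Rotation as Ro
    s=ctrl.get_state(); R=s["tool_rot"]; c,k=np.cos(YAW),np.sin(YAW)
    T=np.array([[-c,-k,0],[-k,c,0],[0,0,-1]]).T; T=np.stack([[-c,-k,0],[-k,c,0],[0,0,-1]],1)
    print("shift cm",(R.T@(s2w(x,y,z)-s["tcp_pos"])*100).round(2),"turn",Ro.from_matrix(R.T@T).as_rotvec().round(3))
def st():
    s=ctrl.get_state(); print("t",s["time_s"],"stage",w2s(s["tcp_pos"]).round(1),"F",np.round(s["wrist_force"],1),"w",round(s["grip_width"]*1000,1),"q",s["q"].round(2))
E
python3 - <<'E'
from h import *
z=np.load("/tmp/top.npz"); W=cloud("top",z["d"]); S=w2s(W)
X,Y,Z=S[...,0],S[...,1],S[...,2]
for nm,b in dict(bar=(-150,20,45,90,26,45),railL=(-160,-100,25,45,18,30),railR=(-160,0,-45,-25,18,30),car=(-100,0,-35,35,38.5,46),hous=(70,180,-60,110,65,80)).items():
    m=(X>b[0])&(X<b[1])&(Y>b[2])&(Y<b[3])&(Z>b[4])&(Z<b[5]); p=S[m]
    k=np.polyfit(p[:,0],p[:,1],1)
    print(nm,len(p),"x",np.percentile(p[:,0],[0,1,99,100]).round(1),"y",np.percentile(p[:,1],[1,50,99]).round(1),"z",np.median(p[:,2]).round(1),"slope deg",np.degrees(k[0]).round(2))
shift(-102,38,110)
E
```

```text
bar 978 x [-143.2 -141.8   18.4   19.8] y [52.1 66.7 81.2] z 34.5 slope deg 0.04
railL 53 x [-151.7 -151.5 -101.7 -101.5] y [29.7 32.1 34.6] z 24.3 slope deg 0.18
railR 161 x [-152.9 -152.2   -1.4   -0.5] y [-35.3 -32.6 -30.3] z 24.1 slope deg 0.0
car 734 x [-83.1 -82.3 -14.2 -13.1] y [-28.4  -1.2  26. ] z 41.3 slope deg -0.36
hous 2175 x [ 80.6  81.8 167.9 169.8] y [-48.2  36.9  98.5] z 72.6 slope deg 2.85
shift cm [-44.31 -44.78  10.84] turn [-0.001 -0.    -0.591]
```

Call:
{"name": "carry_out", "arguments": {
  "rows": [
    [-17.5,-17.5,0,0,0,0,0.56],
    [-17.5,-17.5,0,0,0,0,0.56],
    [-17.5,-17.5,0,0,0,0,0.56],
    [-17.5,-17.5,0,0,0,0,0.56],
    [-17.5,-17.5,0,0,0,0,0.56]
  ]
}}

```text
time_s: 0.6
tcp_pos: [0.3537, 0.3926, 0.2184]
tool_rot: [[-0.924, 0.383, -0.0], [0.383, 0.924, -0.0], [-0.0, -0.0, -1.0]]
wrist_force: [0.4, -0.4, -0.3]
grip_width: 0.0577
gripper_force: 0.0
```

Call:
{"name": "carry_out", "arguments": {
  "rows": [
    [-17.5,-17.5,0,0,0,0,0.56],
    [-17.5,-17.5,0,0,0,0,0.56],
    [-17.5,-17.5,0,0,0,0,0.56],
    [-17.5,-17.5,0,0,0,0,0.56],
    [-17.5,-17.5,0,0,0,0,0.56]
  ]
}}

```text
time_s: 1.1
tcp_pos: [0.4481, 0.1637, 0.2186]
tool_rot: [[-0.923, 0.384, 0.0], [0.384, 0.923, 0.0], [-0.0, 0.0, -1.0]]
wrist_force: [0.7, 0.5, 0.1]
grip_width: 0.041
gripper_force: 0.0
```

Call:
{"name": "carry_out", "arguments": {
  "rows": [
    [0,0,0,0,0,-0.15,0.56],
    [0,0,0,0,0,-0.3,0.56],
    [0,0,0,0,0,-0.45,0.56],
    [0,0,0,0,0,-0.59,0.56],
    [0,0,0,0,0,-0.59,0.56]
  ]
}}

```text
time_s: 1.6
tcp_pos: [0.4478, 0.1657, 0.2184]
tool_rot: [[-0.98, -0.197, -0.0], [-0.197, 0.98, -0.0], [0.0, -0.0, -1.0]]
wrist_force: [0.2, 0.9, -0.1]
grip_width: 0.0408
gripper_force: 0.0
```

```bash
python3 -c "
from h import *
st(); shift(-102,38,110)"
```

```text
t 1.6 stage [-124.7  171.2  218.4] F [ 0.2  0.9 -0.1] w 40.8 q [ 0.3  -0.32  1.85  0.    1.62 -1.47]
shift cm [ -2.26 -13.32  10.84] turn [-0.    -0.     0.001]
```

Call:
{"name": "carry_out", "arguments": {
  "rows": [
    [-1,-5,0,0,0,0,0.56],
    [-2.3,-10,2,0,0,0,0.56],
    [-2.3,-13.3,5,0,0,0,0.56],
    [-2.3,-13.3,9,0,0,0,0.56],
    [-2.3,-13.3,13.5,0,0,0,0.56]
  ]
}}

```text
time_s: 2.1
tcp_pos: [0.4968, 0.0387, 0.0827]
tool_rot: [[-0.982, -0.188, 0.001], [-0.188, 0.982, 0.0], [-0.001, -0.0, -1.0]]
wrist_force: [0.1, 0.4, -0.5]
grip_width: 0.0407
gripper_force: 0.0
```

Call:
{"name": "carry_out", "arguments": {
  "rows": [
    [0,0,1.5,0,0,0,0.56],
    [0,0,2.5,0,0,0,0.56],
    [0,0,2.5,0,0,0,0.56]
  ]
}}

```text
time_s: 2.4
tcp_pos: [0.4966, 0.0401, 0.0589]
tool_rot: [[-0.981, -0.194, -0.0], [-0.194, 0.981, -0.0], [0.0, 0.0, -1.0]]
wrist_force: [-0.3, -0.6, 0.8]
grip_width: 0.0407
gripper_force: 0.0
```

```bash
python3 -c "
from h import *
st(); shift(-102,38,22)
a,d=vision.get_image('side'); b,_=vision.get_image('top')
a=cv2.resize(a[140:260,140:330],None,fx=3,fy=3); b=cv2.resize(b[75:255,195:310],None,fx=2,fy=2)
c=np.zeros((360,800,3),np.uint8); c[:,:570]=a[:360]; c[:,570:800]=b; cv2.imwrite('pics/near.png',c)"
```

```text
t 2.4 stage [-101.6   38.5   58.9] F [-0.3 -0.6  0.8] w 40.7 q [ 0.03 -0.19  2.   -0.    1.33 -1.74]
shift cm [ 0.04 -0.05  3.69] turn [ 0.    -0.    -0.002]
```

View pics/near.png

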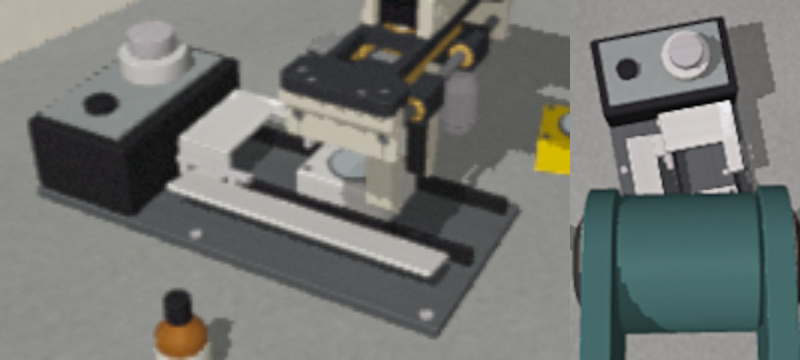

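The side view shows the left finger (crop (385,200)) over the bar, with the carrier ahead of it. I lower onto the bar in small steps.

Call:
{"name": "carry_out", "arguments": {
  "rows": [
    [0,0,1.0,0,0,0,0.56],
    [0,0,2.0,0,0,0,0.56],
    [0,0,2.8,0,0,0,0.56],
    [0,0,2.8,0,0,0,0.56]
  ]
}}

```text
time_s: 2.9
tcp_pos: [0.4962, 0.04, 0.0298]
tool_rot: [[-0.981, -0.195, -0.001], [-0.195, 0.981, 0.0], [0.001, 0.0, -1.0]]
wrist_force: [-1.2, 1.1, 4.5]
grip_width: 0.041
gripper_force: 2.3
```

```bash
python3 -c "
from h import *
st(); shift(-102,38,22)
a,d=vision.get_image('side'); S=w2s(cloud('side',d))
m=(S[...,0]>-125)&(S[...,0]<-80)&(S[...,1]>50)&(S[...,1]<95)&(S[...,2]>40)&(S[...,2]<70)
print('finger x,y',np.percentile(S[m],[2,50,98],axis=0).round(1))"
```

```text
t 2.9 stage [-101.9   38.4   29.8] F [-1.2  1.1  4.5] w 41.0 q [ 0.03 -0.16  2.03  0.    1.27 -1.74]
shift cm [ 0.01 -0.04  0.78] turn [ 0.    -0.001 -0.001]
finger x,y [[-111.4   63.1   40.7]
 [-105.4   73.4   55.3]
 [ -94.3   75.6   69.7]]
```

Contact force is 4.5 N and the finger's outer face is at y≈75.6, as planned. I press on to z≈22 mm and check the flap.

Call:
{"name": "carry_out", "arguments": {
  "rows": [
    [0,0,0.4,0,0,0,0.56],
    [0,0,0.75,0,0,0,0.56],
    [0,0,0.8,0,0,0,0.56],
    [0,0,0.8,0,0,0,0.56]
  ]
}}

```text
time_s: 3.35
tcp_pos: [0.4967, 0.0396, 0.0234]
tool_rot: [[-0.981, -0.195, 0.001], [-0.195, 0.981, -0.001], [-0.0, -0.001, -1.0]]
wrist_force: [-4.1, -1.0, 8.9]
grip_width: 0.0411
gripper_force: 3.8
```

```bash
cat > look.py <<'E'
from h import *
import sys
st(); shift(2.5,38,22)
a,d=vision.get_image('side'); S=w2s(cloud('side',d)); X,Y,Z=[S[...,i] for i in range(3)]
m=(X>40)&(X<74)&(Y>-45)&(Y<38)&(Z>42)&(Z<100); p=S[m]; k=np.polyfit(p[:,1],p[:,2],1); print('cover slope rad',-np.arctan(k[0]).round(3),len(p))
cv2.imwrite(sys.argv[1],cv2.resize(a[130:270,140:330],None,fx=4,fy=4,interpolation=cv2.INTER_CUBIC))
E
python3 look.py pics/press.png
```

```text
t 3.35 stage [-101.5   38.    23.4] F [-4.1 -1.   8.9] w 41.1 q [ 0.03 -0.15  2.03 -0.    1.26 -1.74]
shift cm [-10.4    0.02   0.15] turn [-0.001  0.    -0.001]
cover slope rad 0.436 344
```

View pics/press.png

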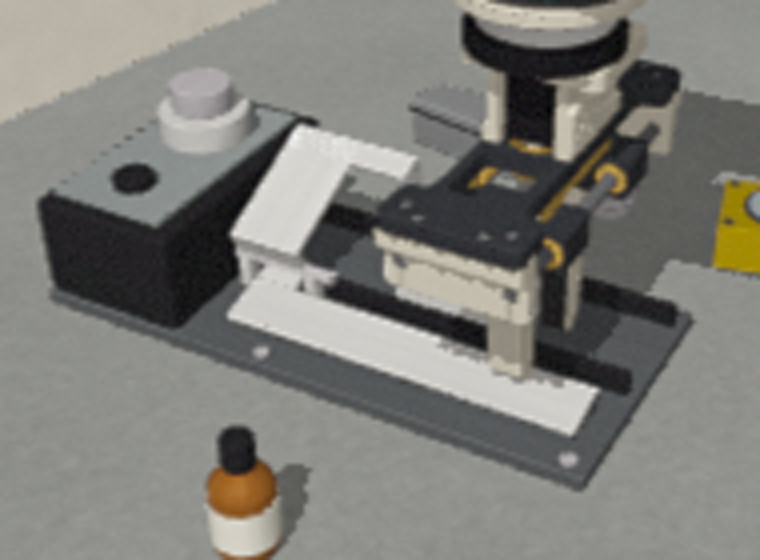

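The flap is open at 0.44 rad: cover tilted up at (300,190), finger on the bar at (510,350). Before pushing, I check the gripper body's forward overhang against the raised cover.

```bash
python3 - <<'E'
from h import *
a,d=vision.get_image('side'); S=w2s(cloud('side',d))
for u,v in((384,246),(384,285),(530,290),(530,265),(490,310),(380,222),(300,130),(400,165),(415,160),(350,150)):
    print((u,v),S[130+v//4,140+u//4].round(0))
X,Y,Z=[S[...,i] for i in range(3)]
for lo in range(40,150,10):
    m=(Z>lo)&(Z<lo+10)&(X>-170)&(X<20)&(Y>-60)&(Y<140)&(Z>43); m&=~((X>-5)&(Y<40))
    p=S[m]; 
    if len(p)>5: print(lo,"x",np.percentile(p[:,0],[1,99]).round(0),"y",np.percentile(p[:,1],[1,99]).round(0))
E
```

```text
(384, 246) [-71. 128. 132.]
(384, 285) [ 4.  9. 10.]
(530, 290) [-136.  120.  125.]
(530, 265) [-137.  122.  139.]
(490, 310) [-120.  124.  111.]
(380, 222) [-71. 131. 146.]
(300, 130) [ 74. -19.  78.]
(400, 165) [  6. -16.  75.]
(415, 160) [  2. -21.  76.]
(350, 150) [ 41. -17.  75.]
40 x [-111.  -93.] y [ 4. 74.]
50 x [-111.  -94.] y [ 6. 75.]
60 x [-111.  -95.] y [ 7. 76.]
100 x [-134.  -67.] y [-42. 124.]
110 x [-138.  -69.] y [-43. 125.]
120 x [-138.  -69.] y [-42. 125.]
130 x [-137.  -69.] y [-46. 131.]
140 x [-137.  -69.] y [-48. 133.]
```

Body is at z>100 and the cover top is at z<80, so it clears. I push forward along tool -x.

Call:
{"name": "carry_out", "arguments": {
  "rows": [
    [-0.5,0,0,0,0,0,0.56],
    [-1.0,0,0,0,0,0,0.56],
    [-1.4,0,0,0,0,0,0.56],
    [-1.8,0,0,0,0,0,0.56],
    [-2.2,0,0,0,0,0,0.56]
  ]
}}

```text
time_s: 3.95
tcp_pos: [0.5177, 0.0441, 0.0231]
tool_rot: [[-0.981, -0.195, -0.001], [-0.195, 0.981, -0.0], [0.001, 0.0, -1.0]]
wrist_force: [-7.4, 1.2, 8.8]
grip_width: 0.0408
gripper_force: 4.9
```

Call:
{"name": "carry_out", "arguments": {
  "rows": [
    [-0.4,0,0,0,0,0,0.56],
    [-0.8,0,0,0,0,0,0.56],
    [-1.2,0,0,0,0,0,0.56],
    [-1.6,0,0,0,0,0,0.56],
    [-2.0,0,0,0,0,0,0.56]
  ]
}}

```text
time_s: 4.45
tcp_pos: [0.5373, 0.048, 0.0231]
tool_rot: [[-0.981, -0.195, -0.001], [-0.195, 0.981, -0.0], [0.001, 0.0, -1.0]]
wrist_force: [-6.8, -0.6, 9.1]
grip_width: 0.0406
gripper_force: 4.9
```

```bash
python3 look.py pics/push1.png
```

```text
t 4.45 stage [-60.1  38.2  23.1] F [-6.8 -0.6  9.1] w 40.6 q [ 0.04 -0.05  1.94 -0.    1.25 -1.73]
shift cm [-6.26 -0.02  0.11] turn [ 0.    -0.001 -0.001]
cover slope rad 0.447 256
```

View pics/push1.png

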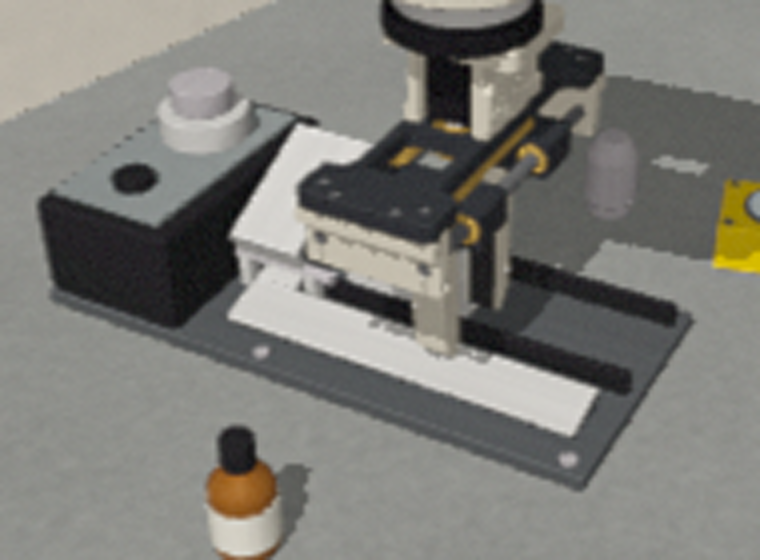

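The track behind the pushing finger (490,290) is empty, so the carrier is moving with it. The flap stays open at 0.45 rad. I continue.

Call:
{"name": "carry_out", "arguments": {
  "rows": [
    [-0.4,0,0,0,0,0,0.56],
    [-0.8,0,0,0,0,0,0.56],
    [-1.2,0,0,0,0,0,0.56],
    [-1.6,0,0,0,0,0,0.56],
    [-2.0,0,0,0,0,0,0.56]
  ]
}}

```text
time_s: 5.0
tcp_pos: [0.5569, 0.0519, 0.0231]
tool_rot: [[-0.981, -0.195, -0.001], [-0.195, 0.981, -0.0], [0.001, 0.0, -1.0]]
wrist_force: [-8.1, -1.0, 8.4]
grip_width: 0.0411
gripper_force: 4.7
```

Call:
{"name": "carry_out", "arguments": {
  "rows": [
    [-0.4,0,0,0,0,0,0.56],
    [-0.8,0,0,0,0,0,0.56],
    [-1.2,0,0,0,0,0,0.56],
    [-1.6,0,0,0,0,0,0.56],
    [-2.0,0,0,0,0,0,0.56]
  ]
}}

```text
time_s: 5.5
tcp_pos: [0.5765, 0.0559, 0.0231]
tool_rot: [[-0.981, -0.195, -0.001], [-0.195, 0.981, -0.0], [0.001, 0.0, -1.0]]
wrist_force: [-7.1, 0.4, 8.2]
grip_width: 0.041
gripper_force: 4.7
```

Call:
{"name": "carry_out", "arguments": {
  "rows": [
    [-0.3,0,0,0,0,0,0.56],
    [-0.6,0,0,0,0,0,0.56],
    [-0.9,0,0,0,0,0,0.56],
    [-1.2,0,0,0,0,0,0.56],
    [-1.4,0,0,0,0,0,0.56]
  ]
}}

```text
time_s: 6.0
tcp_pos: [0.5902, 0.0586, 0.0231]
tool_rot: [[-0.981, -0.195, -0.001], [-0.195, 0.981, -0.0], [0.001, 0.0, -1.0]]
wrist_force: [-7.6, 0.5, 9.0]
grip_width: 0.0408
gripper_force: 4.8
```

```bash
python3 look.py pics/push2.png
```

```text
t 6.0 stage [-6.1 38.2 23.1] F [-7.6  0.5  9. ] w 40.8 q [ 0.06  0.06  1.82 -0.    1.25 -1.71]
shift cm [-0.86 -0.02  0.11] turn [ 0.    -0.001 -0.001]
cover slope rad -0.128 6
```

Call:
{"name": "carry_out", "arguments": {
  "rows": [
    [-0.2,0,0,0,0,0,0.56],
    [-0.4,0,0,0,0,0,0.56],
    [-0.6,0,0,0,0,0,0.56],
    [-0.7,0,0,0,0,0,0.56]
  ]
}}

```text
time_s: 6.45
tcp_pos: [0.5971, 0.0599, 0.0231]
tool_rot: [[-0.981, -0.195, -0.001], [-0.195, 0.981, -0.0], [0.001, 0.0, -1.0]]
wrist_force: [-7.8, 0.4, 8.2]
grip_width: 0.0409
gripper_force: 4.6
```

Call:
{"name": "carry_out", "arguments": {
  "rows": [
    [-0.1,0,0,0,0,0,0.56],
    [-0.2,0,0,0,0,0,0.56],
    [-0.2,0,0,0,0,0,0.56]
  ]
}}

```text
time_s: 6.75
tcp_pos: [0.5984, 0.0602, 0.0231]
tool_rot: [[-0.981, -0.195, -0.003], [-0.195, 0.981, -0.0], [0.003, 0.0, -1.0]]
wrist_force: [-14.3, -1.1, 12.8]
grip_width: 0.0408
gripper_force: 9.0
```

```bash
python3 look.py pics/push3.png
```

```text
t 6.75 stage [ 2.2 38.2 23.1] F [-14.3  -1.1  12.8] w 40.8 q [ 0.06  0.08  1.81 -0.    1.26 -1.71]
shift cm [-0.03 -0.02  0.11] turn [ 0.    -0.003 -0.001]
cover slope rad -0.16 5
```

Force rises at x=2.2, where home contact is expected. One more small nudge to seat it.

Call:
{"name": "carry_out", "arguments": {
  "rows": [
    [-0.1,0,0,0,0,0,0.56],
    [-0.1,0,0,0,0,0,0.56],
    [-0.1,0,0,0,0,0,0.56]
  ]
}}

```text
time_s: 7.1
tcp_pos: [0.5985, 0.0602, 0.0231]
tool_rot: [[-0.981, -0.195, -0.005], [-0.195, 0.981, -0.001], [0.005, 0.0, -1.0]]
wrist_force: [-22.9, -2.0, 18.0]
grip_width: 0.0406
gripper_force: 13.4
```

The carrier is against the housing: force climbs and there is no further travel. I back off a little with the bar still held, then lift to release it.

Call:
{"name": "carry_out", "arguments": {
  "rows": [
    [0.2,0,0,0,0,0,0.56],
    [0.5,0,0,0,0,0,0.56],
    [0.9,0,0,0,0,0,0.56],
    [1.2,0,0,0,0,0,0.56],
    [1.2,0,0,0,0,0,0.56]
  ]
}}

```text
time_s: 7.6
tcp_pos: [0.5896, 0.0584, 0.0241]
tool_rot: [[-0.981, -0.195, 0.003], [-0.195, 0.981, 0.001], [-0.003, -0.0, -1.0]]
wrist_force: [1.6, 2.8, 6.7]
grip_width: 0.0406
gripper_force: 3.8
```

Call:
{"name": "carry_out", "arguments": {
  "rows": [
    [0,0,-0.4,0,0,0,0.56],
    [0,0,-0.8,0,0,0,0.56],
    [0,0,-1.2,0,0,0,0.56],
    [0,0,-1.8,0,0,0,0.56],
    [0,0,-3,0,0,0,0.56]
  ]
}}

```text
time_s: 8.1
tcp_pos: [0.5879, 0.0581, 0.0522]
tool_rot: [[-0.981, -0.195, -0.002], [-0.195, 0.981, -0.0], [0.002, 0.0, -1.0]]
wrist_force: [0.2, -0.2, 0.5]
grip_width: 0.0412
gripper_force: 0.0
```

Call:
{"name": "carry_out", "arguments": {
  "rows": [
    [0,0,-3,0,0,0,0.56],
    [0,0,-7,0,0,0,0.56],
    [2,0,-11,0,0,0,0.56],
    [6,0,-14,0,0,0,0.56],
    [10,0,-15,0,0,0,0.56]
  ]
}}

```text
time_s: 8.6
tcp_pos: [0.49, 0.0385, 0.2065]
tool_rot: [[-0.981, -0.195, 0.004], [-0.195, 0.981, -0.0], [-0.003, -0.001, -1.0]]
wrist_force: [0.4, -0.4, 0.5]
grip_width: 0.0409
gripper_force: 0.0
```

Call:
{"name": "carry_out", "arguments": {
  "rows": [
    [4,4,0,0,0,0,0.56],
    [6,8,0,0,0,0,0.56],
    [6,13,0,0,0,0,0.56],
    [6,18,0,0,0,0,0.56],
    [6,22,0,0,0,0,0.56]
  ]
}}

```text
time_s: 9.1
tcp_pos: [0.3875, 0.2447, 0.2037]
tool_rot: [[-0.981, -0.195, 0.001], [-0.195, 0.981, 0.001], [-0.001, 0.0, -1.0]]
wrist_force: [0.8, 0.2, 0.2]
grip_width: 0.0407
gripper_force: 0.0
```

```bash
python3 - <<'E'
from h import *
st()
a,d=vision.get_image('side'); b,e=vision.get_image('top')
for n,D in(('side',d),('top',e)):
    S=w2s(cloud(n,D)); X,Y,Z=[S[...,i] for i in range(3)]
    p=S[(X>40)&(X<74)&(Y>-35)&(Y<30)&(Z>42)&(Z<100)]
    if len(p)>9: print(n,'cover slope',-np.polyfit(p[:,1],p[:,2],1)[0].round(3),'z',np.median(p[:,2]).round(1))
    p=S[(X>-100)&(X<33)&(Y>-14)&(Y<26)&(Z>36)&(Z<45)]
    if len(p)>9: print(n,'carrier rear x',np.percentile(p[:,0],[0,2]).round(1),len(p))
W=cloud('top',e)
for nm,(u,v) in dict(obj=(331,183),oil=(178,197),box=(332,135)).items(): print(nm,W[v,u].round(3))
c=np.zeros((520,800,3),np.uint8); x=cv2.resize(a[140:270,140:270],(500,500)); c[:500,:500]=x
y=cv2.resize(b[75:250,205:310],(300,500)); c[:500,500:]=y; cv2.imwrite('pics/end.png',c)
E
```

```text
t 9.1 stage [-168.4  260.5  203.7] F [0.8 0.2 0.2] w 40.7 q [ 0.51 -0.37  1.91  0.    1.6  -1.26]
top cover slope -0.001 z 48.5
top carrier rear x [11.  11.3] 179
obj [ 0.56  -0.124  0.052]
oil [0.525 0.206 0.067]
box [ 0.67  -0.131  0.034]
```

View pics/end.png

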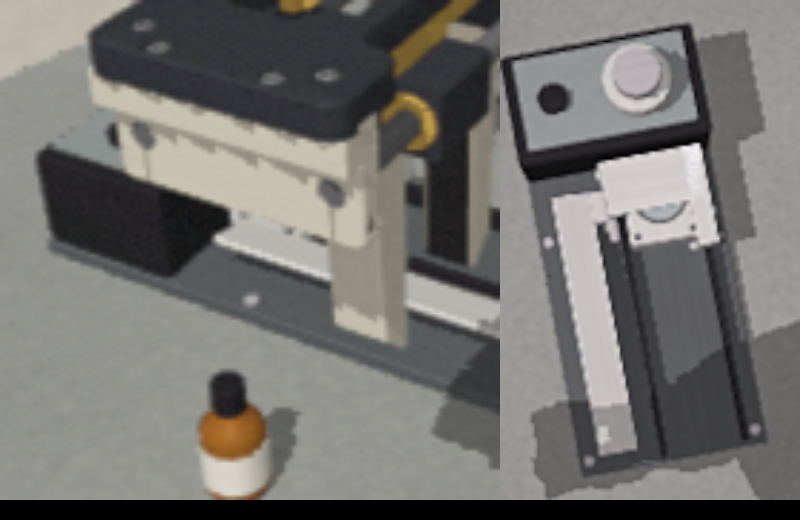

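The top view shows the carrier under the shut flap: cover level, and carrier rear at x≈11 by the same edge bias as before, so home at 10. The bystanders haven't moved and the arm is clear.

```bash
python3 -c "
from h import *
print(order.finish_job())"
```

```text
the job is handed in; nothing more can be done
None
```

The carrier is fully home against the housing with the flap shut behind it, the lens, bottle and slide box have not moved, the arm is clear, and the job was handed in at about 9 s.

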